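Stack the canister set on its trivets

TASK

Put the canister set away in two upright stacks: on the middle of the round trivet the large round canister, the small round canister seated in its mouth, and the wooden lid on top; on the middle of the square trivet the large square canister with the small square one seated in its mouth. Leave the pepper mill and the mug where they stand.

Things in the scene. Friction and masses are not known exactly. Their poses are not given: they have to be found in the camera images.
- round_large: Large round canister, grey stoneware, open top, loose, upright. Origin: centre of underside, z up. Foot 44 mm across, 6 mm high; body 68 mm across, straight from 9 to 60 mm above the underside, then drawn in to a flat rim 62 mm across at 70 mm. Mouth 48 mm across, hollow down to 12 mm. About 0.25 kg.
- round_small: Small round canister, grey stoneware, open top, loose, upright. Origin: centre of underside, z up. Foot 44 mm across, tapering to 38, 6 mm high; body 58 mm across, straight from 6 to 38 mm; rim 56 mm across at 46 mm; mouth 40 mm. Foot fits the large round one's mouth with 2 mm play all round; seated, its underside is 64 mm above the large one's. About 0.14 kg.
- square_large: Large square canister, grey stoneware, open top, loose, upright. Origin: centre of underside, z up. x, y square to its faces. Foot 40 mm square, 6 mm high; straight body 64 x 64 mm up to the rim at 70 mm. Mouth 44 mm square, hollow down to 12 mm. About 0.28 kg.
- square_small: Small square canister, grey stoneware, open top, loose, upright. Origin: centre of underside, z up. x, y square to its faces. Foot 40 mm square (34 at the bottom), 6 mm high; body 54 x 54 mm up to the rim at 46 mm; mouth 38 mm. With sides parallel the foot fits the large square one's mouth, 2 mm play all round; seated, its underside is 64 mm above the large one's. About 0.16 kg.
- lid: Round wooden lid, loose, standing on its plug. Origin: centre of the plug's underside, z up. Plug 36 mm across (32 at the bottom), 6 mm high; disc 54 mm across from 6 to 15 mm; knob 18 mm across from 15 to 39 mm. Plug fits the small round canister's mouth, 2 mm play all round; seated, its underside is 40 mm above the canister's. About 0.05 kg.
- round_trivet: Round pale wooden trivet, 110 mm across, 8 mm thick, fixed to the worktop. Origin: centre of its underside, on the worktop.
- square_trivet: Square pale wooden trivet, 110 x 110 mm, 8 mm thick, fixed to the worktop, x and y square to its edges. Origin: centre of its underside, on the worktop.
- mill: Dark wooden pepper mill, 52 mm across at the foot, 142 mm tall, standing loose off to the robot's left; a bystander, not to be disturbed. Origin: centre of its underside.
- mug: Blue mug, 80 mm across, 90 mm tall, standing loose off to the robot's right, handle at its +y; a bystander, not to be disturbed. Origin: centre of its underside.

How it is judged (in metres and radians):
At the end, for the whole second after the job is handed in: Large canisters upright on the trivet of their own shape, centred within 15 mm; each small one in the mouth of the large one of its shape and the lid in the small round one, centred within 6 mm, level within 0.07 rad, seated within 3 mm of full depth; all released and at rest (horizontal distance between round_large and round_trivet below 0.015 m and z of round_large in the frame of round_trivet between 0.005 and 0.011 m and angle between each of round_large, round_small, lid, square_large, square_small's own z axis and vertical below 0.07 rad and linear speed of each of round_large, round_small, lid, square_large, square_small below 0.02 m/s and angular speed of each of round_large, round_small, lid, square_large, square_small below 0.2 rad/s and horizontal distance between round_small and round_large below 0.006 m and z of round_small in the frame of round_large between 0.061 and 0.067 m and horizontal distance between lid and round_small below 0.006 m and z of lid in the frame of round_small between 0.037 and 0.043 m and horizontal distance between square_large and square_trivet below 0.015 m and z of square_large in the frame of square_trivet between 0.005 and 0.011 m and horizontal distance between square_small and square_large below 0.006 m and z of square_small in the frame of square_large between 0.061 and 0.067 m); the robot touches nothing.
It fails at once if the mill was disturbed (shifted over 20 mm or tipped) (distance of mill from where it was at the start of the episode above 0.02 m or angle between mill's own z axis and vertical above 0.3 rad).
It fails at once if the mug was disturbed (shifted over 20 mm or tipped) (distance of mug from where it was at the start of the episode above 0.02 m or angle between mug's own z axis and vertical above 0.3 rad).
It also fails if it takes over 115 s, if anything falls off the work surface, if the arm or the gripper's body presses on something with over 40 N, if the wrist force passes 120 N, or if a joint passes its speed limit or range.

ROBOT

A 6-joint arm with a two-finger parallel gripper is mounted at the origin on the work surface. World frame = base frame: x ahead of the robot, y to its left, z up, the work surface at z = 0. Lengths are in mm, angles in rad, forces in N, time in s.
With the tool pointing down it reaches from about 300 to 1000 mm from the base axis. Payload 5.1 kg.
Tool frame: the origin (TCP) lies between the finger pads; the fingertips stand 22 mm ahead of it and the grasp point (between the pads) lies 3 mm ahead of it; z points along the fingers, y is the line along which they close (so a half turn about z gives the same grasp; the last joint's range is limited). The gripper opens to 95 mm and grips with 3 to 60 N. Pads are 20 mm wide; open, the fingers measure 119 mm over their backs; the gripper's body (75 mm by 180 mm) begins 59 mm behind the grasp point.
Start: joints at [-1.296, 0.124, 1.65, -0, 1.367, -0.083], TCP at [227.607, -608.835, 236.656] pointing down, gripper open.
Joint ranges: [-2.61, 2.61], [-1.02, 2.33], [0.03, 2.71], [-1.35, 4.49], [0.32, 2.68], [-2.91, 2.91]. Speed limits (rad/s): [2.57, 2.57, 3.14, 3.14, 3.14, 3.14].

INTERFACE

Orientations are given as a unit quaternion [x, y, z, w].
In Python, from bench import * gives the robot as it stands.
- The arm moves only by the tool jog_arm, never from a script. Its argument "steps" is text: rows parted by semicolons, each of 7 numbers parted by spaces: the shift along the world's x, y, z each as a share of 250 mm, from -1 to 1, then the turn, a rotation vector about the world's x, y, z each as a share of 2 pi rad, from -1 to 1, then the opening, from 0 (shut) to 1 (fully open). In form: x y z ax ay az gripper; .... A call has 1 to 12 rows; each row is the pose to reach, as a shift and turn from the pose commanded when the call began, turning the shorter way round; what a row does not reach only later rows make up. A row lasts 1/10 s, in which the tool goes at most 50 mm and 8.59 degrees, less where a joint would pass 70% of its speed; a pose out of reach is approached as far as the arm can. A call with a number of a shift or a turn outside -1 to 1 is refused whole. A call with a gripper value outside its range is refused whole. The fingers move at their own pace and stop on an object; the grip force is fixed at half the most. Time passes only in rows, so rows that repeat a pose let the fingers close. It gives the time, the measured TCP pose, the force, the opening and the grip force at its end, in the units of the state.
- state(): the state, without advancing time (a new reading comes with each control period).
- capture(name): name is "scene" or "side" or "wrist"; returns a dict with "img" (400x640x3 uint8, red, green, blue), "fx", "fy", "cx", "cy" (pixels), "distortion" ([k1, k2, p1, p2, k3] as OpenCV has them; the pictures are not rectified), "R" (3x3) and "t" (3): a world point X has camera coordinates R X + t. Camera axes: x right, y down, z forward; pixel columns grow to the right and rows downward; lengths in mm; the calibration is good to about 2 mm. A picture is of the moment at which its call begins. There is no depth.
- sign_off(): hands the job in; it is judged then, once.
Trained networks look in a picture, given as the dict that the camera call returned (one of the last four; its "shot" number tells which), for a name from the list of things; names that differ only in an ending like _2 or _b are one class to them, and where a whole thing is asked for, a point or a joint stands for the part that bears it (a point fixed in the world has none). Each returns a list of dicts, best first, with "confidence" (0 to 1); they miss things now and then, are a little off and sometimes report something else, mostly with a low value. They report only what shows in the picture. A call takes as long as a camera call.
- boxes_of(picture, target): "position" ([x, y, z] in mm, in the coordinates of the camera as it stood for that picture, good to about 4 mm: the middle of the surface that is visible of it).
- cut_out(picture, target): "region" (400x640 bool, what is visible of it).
The state is a dict: "time": time; "joints": joint angles; "joint_velocities": joint speeds; "tau": joint torques, N m; "eef_pos": TCP position; "tcp_rot": TCP orientation; "force": force on the tool from outside, world axes, zero at the start; "torque": the same for the moment, N m; "opening": finger opening in mm; "finger_force": force on a finger pad.
Only numpy, scipy, OpenCV 4.12 (cv2) and the standard library are available. Lean on these libraries where they do the work, as an engineer would, in place of code of your own. Each camera call takes 0.05 s, during which the arm holds its last target. There are 200 camera calls.

## Working session

There is one attempt and no reset: what is moved stays moved. The work goes in short steps, Python scripts to look and compute and a tool call to move; the robot and the scene stay as the last step left them, time stands still between calls to the robot, and variables do not carry over. Pictures are saved under pics/ and viewed, at most 14 in all, crops included, and the job is handed in when it is done.

Besides the shell and the picture viewer there is one more tool, called after ">>>" as name(argument=value, ...) on one line, values as JSON. jog_arm: Moves the arm, as the interface text tells. Shift numbers are shares of 250 mm and turn numbers shares of 2 pi rad, none past 1 either way. Its arguments: {"type":"object","properties":{"steps":{"type":"string"}},"required":["steps"]}

```bash
mkdir -p pics; ls
cat > h.py <<'E'
from bench import *
import numpy as np, cv2
def save(c,n): cv2.imwrite('pics/'+n,c['img'][:,:,::-1])
def ray(c,uv):
    K=np.array([[c['fx'],0,c['cx']],[0,c['fy'],c['cy']],[0,0,1]])
    p=cv2.undistortPoints(np.array(uv,float).reshape(-1,1,2),K,np.array(c['distortion'])).reshape(-1,2)
    R=np.array(c['R']);t=np.array(c['t']).ravel()
    d=np.c_[p,np.ones(len(p))]@R
    return -R.T@t,d
def onz(c,uv,z):
    o,d=ray(c,uv); return o+d*((z-o[2])/d[:,2])[:,None]
def w(c,p): return np.array(c['R']).T@(np.array(p)-np.array(c['t']).ravel())
E
python3 - <<'E'
from h import *
print(state())
N=['round_large','round_small','square_large','square_small','lid','round_trivet','square_trivet','mill','mug']
for n in('scene','side'):
    c=capture(n);save(c,n+'0.png');print(n,w(c,[0,0,0]).round())
    for k in N:
        print(k,[(w(c,b['position']).round(),round(b['confidence'],2)) for b in boxes_of(c,k)[:3]])
E
```

```text
pics
{'time': 0.0, 'joints': array([-1.29562100e+00,  1.24513254e-01,  1.65166672e+00, -7.25924950e-06,
        1.36749417e+00, -8.26021876e-02]), 'joint_velocities': array([-0.00072122, -0.00076113,  0.00037215,  0.00054059, -0.00080352,
        0.00054586]), 'tau': array([-1.48021223e-03, -4.17602241e+01, -3.59934819e+01,  7.73489359e-02,
        4.92736779e-02, -1.56319165e-04]), 'eef_pos': array([ 227.43303409, -608.27693317,  235.3860315 ]), 'tcp_rot': array([ 9.84041367e-01,  1.77936800e-01, -1.03592812e-04, -1.03558441e-03]), 'force': array([2.95705636e-04, 1.11035052e+00, 7.51138817e-01]), 'torque': array([0.00818534, 0.01305447, 0.00593843]), 'finger_force': 0.0, 'opening': 95.4368200386711}
scene [1344.  405.  579.]
round_large [(array([ 497., -108.,   51.]), 0.88), (array([656., 221.,  53.]), 0.61)]
round_small [(array([ 671., -197.,   37.]), 0.79)]
square_large [(array([657., 223.,  53.]), 0.96)]
square_small [(array([ 676., -194.,   34.]), 0.69), (array([638., -17.,  30.]), 0.55)]
lid [(array([478., 296.,  14.]), 0.6)]
round_trivet [(array([ 471., -315.,    8.]), 0.58)]
square_trivet [(array([464., 135.,   9.]), 0.64)]
mill [(array([709., 391.,  72.]), 0.64)]
mug [(array([ 714., -372.,   63.]), 0.66)]
side [ 568. -643.  737.]
round_large [(array([ 467., -133.,   51.]), 0.63)]
round_small [(array([ 659., -204.,   31.]), 0.73), (array([691., 374.,  68.]), 0.46), (array([ 459., -330.,    9.]), 0.27)]
square_large [(array([620., 191.,  53.]), 0.6)]
square_small []
lid [(array([468., 287.,  19.]), 0.77)]
round_trivet [(array([ 460., -330.,    5.]), 0.97)]
square_trivet [(array([456., 128.,   4.]), 0.9)]
mill [(array([687., 377.,  72.]), 0.94)]
mug [(array([ 700., -386.,   45.]), 0.82)]
```

View pics/scene0.png

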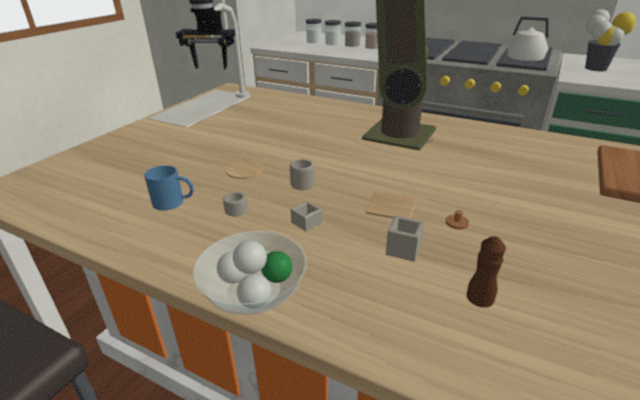

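View pics/side0.png

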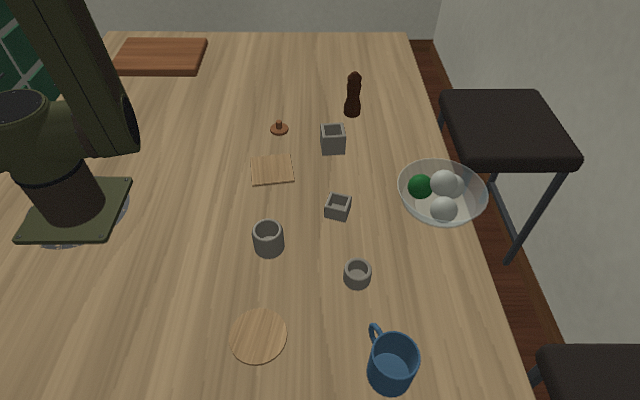

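Both pictures show all parts standing clear. In the side view the round canisters are at (268,238) and (357,273), the square ones at (333,139) and (338,206), and the lid at (279,128). The trivets are at (259,336) and (272,169). Next I fit the known shapes to the masks from both cameras.

```bash
cat >> h.py <<'E'
from scipy.optimize import minimize
def cyl(prof,n=32):
    a=np.linspace(0,2*np.pi,n,endpoint=False)
    return np.vstack([np.c_[r*np.cos(a),r*np.sin(a),0*a+z] for r,z in prof])
def sq(prof): return np.array([[sx*r,sy*r,z] for r,z in prof for sx in(-1,1) for sy in(-1,1)],float)
G={'round_large':[cyl([(22,0),(34,9),(34,60),(31,70)])],'round_small':[cyl([(19,0),(29,6),(29,38),(28,46)])],
'square_large':[sq([(20,0),(20,6)]),sq([(32,6),(32,70)])],'square_small':[sq([(17,0),(20,6)]),sq([(27,6),(27,46)])],
'lid':[cyl([(16,0),(18,6)]),cyl([(27,6),(27,15)]),cyl([(9,15),(9,39)])],
'round_trivet':[cyl([(55,0),(55,8)])],'square_trivet':[sq([(55,0),(55,8)])]}
def proj(c,X):
    K=np.array([[c['fx'],0,c['cx']],[0,c['fy'],c['cy']],[0,0,1]])
    return cv2.projectPoints(X,cv2.Rodrigues(np.array(c['R'],float))[0],np.array(c['t'],float),K,np.array(c['distortion'],float))[0].reshape(-1,2)
def render(c,k,p,z0=0,S=4):
    m=np.zeros((400*S,640*S),np.uint8); cs,sn=np.cos(p[2]),np.sin(p[2])
    for g in G[k]:
        X=g@np.array([[cs,sn,0],[-sn,cs,0],[0,0,1]])+[p[0],p[1],z0]
        h=cv2.convexHull(((proj(c,X)+.5)*S).astype(np.float32)).reshape(-1,2)
        cv2.fillConvexPoly(m,np.round(h*16).astype(np.int32),1,shift=4)
    return cv2.resize(m.astype(np.float32),(640,400),interpolation=cv2.INTER_AREA)
def fit(views,k,p0,z0=0):
    # views: [(c,mask)]; p0 x,y,yaw
    f=lambda p:sum(np.abs(render(c,k,p,z0)-m).sum()/m.sum() for c,m in views)
    best=None
    for y in ([0] if 'square' not in k else [p0[2]-.5,p0[2],p0[2]+.5]):
        s=np.array([[p0[0],p0[1],y],[p0[0]+12,p0[1],y],[p0[0],p0[1]+12,y],[p0[0],p0[1],y+.3]])
        r=minimize(f,s[0],method='Nelder-Mead',options=dict(initial_simplex=s,maxiter=120,xatol=.1,fatol=1e-4))
        if best is None or r.fun<best.fun: best=r
    return best.x.round(2),round(best.fun/len(views),3)
def mask(c,k,p,z0=0):
    L=cut_out(c,k); r=render(c,k,p,z0)>.5
    L=[d['region'] for d in L]
    if not L: return None
    def near(m):
        ys,xs=np.nonzero(m);yr,xr=np.nonzero(r); return np.hypot(xs.mean()-xr.mean(),ys.mean()-yr.mean())
    m=min(L,key=near)
    return (c,m.astype(np.float32)) if near(m)<40 else None
E
cat > f0.py <<'E'
from h import *
cs=[capture('side'),capture('scene')]
c=cs[0]
init={'round_large':(268,238,40),'round_small':(357,273,25),'square_large':(333,139,35),'square_small':(338,206,25),'lid':(279,128,12),'round_trivet':(259,336,8),'square_trivet':(272,169,8)}
for k,(u,v,z) in init.items():
    p=[*onz(c,[(u,v)],z)[0][:2],0.3]
    V=[x for x in(mask(q,k,p) for q in cs) if x]
    print(k,np.round(p),[fit([v],k,p) for v in V],fit(V,k,p) if len(V)>1 else'')
E
python3 f0.py
```

```text
round_large [ 469. -122.    0.] [(array([ 4.6829e+02, -1.1987e+02, -1.0000e-02]), np.float64(0.06)), (array([ 4.7073e+02, -1.2076e+02,  1.0000e-02]), np.float64(0.059))] (array([ 4.6897e+02, -1.2022e+02,  1.0000e-02]), np.float64(0.067))
round_small [ 657. -202.    0.] [(array([ 6.5666e+02, -2.0173e+02,  2.0000e-02]), np.float64(0.064)), (array([ 6.5837e+02, -2.0575e+02,  3.3000e-01]), np.float64(0.066))] (array([ 6.5691e+02, -2.0441e+02,  3.0000e-02]), np.float64(0.092))
square_large [623. 221.   0.] [(array([619.87, 220.8 ,   1.63]), np.float64(0.055)), (array([6.2325e+02, 2.1890e+02, 1.3000e-01]), np.float64(0.069))] (array([6.2055e+02, 2.1865e+02, 9.0000e-02]), np.float64(0.077))
square_small [626. -18.   0.] [(array([ 6.2486e+02, -1.8290e+01, -2.9000e-01]), np.float64(0.052)), (array([ 6.2584e+02, -2.0230e+01, -4.5000e-01]), np.float64(0.116))] (array([625.1 , -18.43,   1.27]), np.float64(0.091))
lid [468. 300.   0.] [(array([4.6656e+02, 3.0404e+02, 1.7000e-01]), np.float64(0.195)), (array([4.6812e+02, 2.9897e+02, 5.0000e-02]), np.float64(0.144))] (array([4.6705e+02, 2.9952e+02, 4.0000e-02]), np.float64(0.183))
round_trivet [ 464. -327.    0.] [(array([ 4.6100e+02, -3.2267e+02,  1.3000e-01]), np.float64(0.067)), (array([ 4.6161e+02, -3.2437e+02,  1.6000e-01]), np.float64(0.048))] (array([ 4.6150e+02, -3.2438e+02,  1.7000e-01]), np.float64(0.061))
square_trivet [458. 130.   0.] [(array([4.5623e+02, 1.3399e+02, 1.7000e-01]), np.float64(0.141))]
```

>>> jog_arm(steps="0.483 0.978 0 0 0 0 1;0.483 0.978 0 0 0 0 1;0.483 0.978 0 0 0 0 1;0.483 0.978 0 0 0 0 1;0.483 0.978 0 0 0 0 1;0.483 0.978 0 0 0 0 1;0.483 0.978 0 0 0 0 1;0.483 0.978 0 0 0 0 1")

```text
time: 2.6
eef_pos: [348.5, -364.5, 237.0]
tcp_rot: [0.984, 0.178, -0.0, 0.001]
force: [-0.5, -0.8, 0.1]
opening: 95.1
finger_force: 0.0
```

>>> jog_arm(steps="0.483 0.978 0 0 0 0 1;0.483 0.978 0 0 0 0 1;0.483 0.978 0 0 0 0 1;0.483 0.978 0 0 0 0 1;0.483 0.978 0 0 0 0 1;0.483 0.978 0 0 0 0 1;0.483 0.978 0 0 0 0 1;0.483 0.978 0 0 0 0 1;0.483 0.978 0 0 0 0 1")

```text
time: 3.5
eef_pos: [468.8, -121.5, 236.5]
tcp_rot: [0.984, 0.177, -0.0, 0.0]
force: [0.2, -0.2, 0.5]
opening: 95.3
finger_force: 0.0
```

Run:
```python
from h import *
s=state();print(s['time'],s['eef_pos'],s['joints'].round(2))
c=capture('wrist');save(c,'w1.png');print(w(c,[0,0,0]))
m=mask(c,'round_large',[469,-120,0])
if m: print(fit([m],'round_large',[469,-120,0]))
```

```text
3.5 [ 468.818327   -121.47036614  236.54375464] [-0.36 -0.25  2.01 -0.    1.39  0.85]
[544.10361656 -94.23669931 384.27718017]
(array([ 4.6892e+02, -1.2031e+02,  1.0000e-01]), np.float64(0.043))
```

View pics/w1.png

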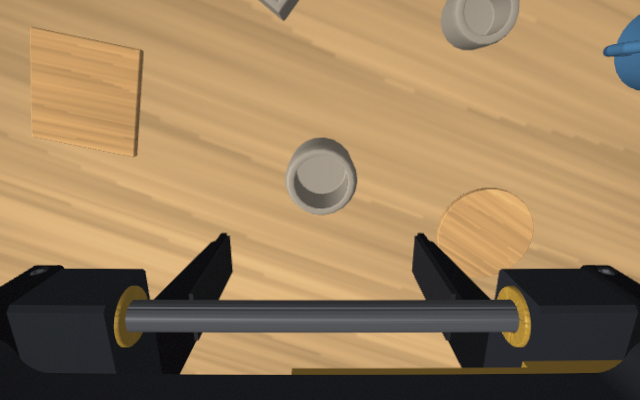

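The wrist view shows the large round canister at (321,176), and its fit agrees with the other two cameras. Descending to grasp.

>>> jog_arm(steps="0 -0.002 -0.5 0 0 0 1;0 -0.002 -0.6 0 0 0 1;0 -0.002 -0.783 0 0 0 1;0 -0.002 -0.783 0 0 0 1;0 -0.002 -0.783 0 0 0 1;0 -0.002 -0.783 0 0 0 1;0 -0.002 -0.783 0 0 0 0;0 -0.002 -0.783 0 0 0 0;0 -0.002 -0.783 0 0 0 0;0 -0.002 -0.783 0 0 0 0;0 -0.002 -0.783 0 0 0 0;0 -0.002 -0.783 0 0 0 0")

```text
time: 4.8
eef_pos: [470.1, -120.6, 42.5]
tcp_rot: [0.984, 0.178, 0.001, 0.0]
force: [-1.3, 1.9, 7.0]
opening: 68.6
finger_force: 30.0
```

>>> jog_arm(steps="0 0 0.1 0 0 0 0;-0.01 -0.1 0.24 0 0 0 0;-0.03 -0.3 0.24 0 0 0 0;-0.03 -0.5 0.24 0 0 0 0;-0.03 -0.65 0.24 0 0 0 0;-0.03 -0.816 0.24 0 0 0 0;-0.03 -0.816 0.24 0 0 0 0;-0.03 -0.816 0.24 0 0 0 0;-0.03 -0.816 0.1 0 0 0 0;-0.03 -0.816 0.06 0 0 0 0;-0.03 -0.816 0.036 0 0 0 0;-0.03 -0.816 0.036 0 0 0 0")

```text
time: 6.0
eef_pos: [461.7, -323.1, 50.6]
tcp_rot: [0.984, 0.179, -0.0, -0.001]
force: [-0.2, 0.7, -2.5]
opening: 68.8
finger_force: 30.0
```

>>> jog_arm(steps="0 0 -0.003 0 0 0 0;0 0 -0.003 0 0 0 0.3;0 0 -0.003 0 0 0 1;0 0 -0.003 0 0 0 1;0 0 -0.003 0 0 0 1;0 0 -0.003 0 0 0 1;0 0 0.2 0 0 0 1;0 0 0.4 0 0 0 1;0 0 0.75 0 0 0 1;0 0 0.75 0 0 0 1;0 0 0.75 0 0 0 1")

```text
time: 7.1
eef_pos: [464.4, -326.7, 245.6]
tcp_rot: [0.984, 0.178, 0.004, 0.005]
force: [0.7, -0.5, 0.8]
opening: 95.0
finger_force: 0.0
```

Run:
```python
from h import *
s=state();print(s['time'],s['eef_pos'])
c=capture('wrist')
m=mask(c,'round_large',[461.5,-324.4,0],8)
if m: print(fit([m],'round_large',[461.5,-324.4,0],8))
m=mask(c,'round_trivet',[461.5,-324.4,0])
if m: print('trivet',fit([m],'round_trivet',[461.5,-324.4,0]), m[1].sum())
save(c,'w2.png')
```

```text
7.1 [ 464.35124072 -326.68266987  245.64663393]
(array([ 4.6023e+02, -3.2373e+02,  7.0000e-02]), np.float64(0.024))
trivet (array([ 4.6157e+02, -3.2354e+02,  3.0000e-01]), np.float64(1.497)) 3087.0
```

View pics/w2.png

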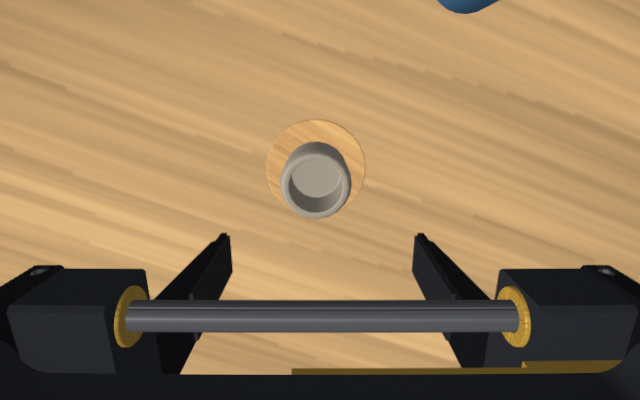

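The canister stands on the trivet with its mouth at (316,187) in the wrist view, centred within about 2 mm. Next is round_small.

>>> jog_arm(steps="0.782 0.485 0 0 0 0 1;0.782 0.485 0 0 0 0 1;0.782 0.485 0 0 0 0 1;0.782 0.485 0 0 0 0 1;0.782 0.485 0 0 0 0 1;0.782 0.485 0 0 0 0 1;0.782 0.485 0 0 0 0 1;0.782 0.485 0 0 0 0 1;0.782 0.485 0 0 0 0 1;0.782 0.485 0 0 0 0 1")

```text
time: 8.25
eef_pos: [656.3, -204.0, 237.5]
tcp_rot: [0.984, 0.177, -0.0, 0.0]
force: [0.0, -0.3, -0.2]
opening: 95.3
finger_force: 0.0
```

```bash
cat > wl.py <<'E'
from h import *
import sys
a=sys.argv
s=state();print(s['time'],s['eef_pos'].round(1))
c=capture('wrist')
if len(a)>6: save(c,a[6])
for i in range(1):
    k=a[1];p=[float(a[2]),float(a[3]),float(a[4])];z=float(a[5])
    m=mask(c,k,p,z)
    print(k,fit([m],k,p,z) if m else None)
E
python3 wl.py round_small 657.3 -203 0 0
```

```text
8.25 [ 656.3 -204.   237.5]
round_small (array([ 6.5693e+02, -2.0461e+02,  6.0000e-02]), np.float64(0.072))
```

>>> jog_arm(steps="0 -0.005 -0.4 0 0 0 1;0 -0.005 -0.6 0 0 0 1;0 -0.005 -0.814 0 0 0 1;0 -0.005 -0.814 0 0 0 1;0 -0.005 -0.814 0 0 0 1;0 -0.005 -0.814 0 0 0 1;0 -0.005 -0.814 0 0 0 0;0 -0.005 -0.814 0 0 0 0;0 -0.005 -0.814 0 0 0 0;0 -0.005 -0.814 0 0 0 0;0 -0.005 -0.814 0 0 0 0;0 -0.005 -0.814 0 0 0 0")

```text
time: 9.55
eef_pos: [657.4, -204.4, 34.7]
tcp_rot: [0.984, 0.178, 0.0, 0.0]
force: [-0.8, 0.2, 3.1]
opening: 58.5
finger_force: 30.0
```

>>> jog_arm(steps="0 0 0.2 0 0 0 0;0 0 0.4 0 0 0 0;0 0 0.56 0 0 0 0;0 0 0.56 0 0 0 0;0 0 0.56 0 0 0 0;0 0 0.56 0 0 0 0;0 0 0.56 0 0 0 0")

```text
time: 10.25
eef_pos: [655.6, -203.7, 170.6]
tcp_rot: [0.984, 0.178, -0.002, -0.001]
force: [-1.0, 0.7, -2.0]
opening: 58.5
finger_force: 30.0
```

```bash
python3 wl.py round_small 657 -204.4 0 140 w3.png
```

```text
10.25 [ 655.6 -203.7  170.6]
round_small (array([ 6.5701e+02, -2.0410e+02,  4.0000e-02]), np.float64(0.428))
```

View pics/w3.png

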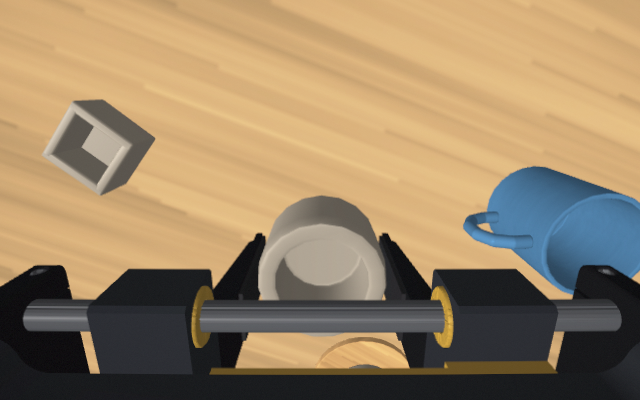

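The small canister is held level at (323,260); the mug stands clear at (570,230). Carrying it to the round stack.

>>> jog_arm(steps="-0.2 -0.12 0 0 0 0 0;-0.35 -0.21 0 0 0 0 0;-0.5 -0.3 0 0 0 0 0;-0.65 -0.4 0 0 0 0 0;-0.786 -0.478 0 0 0 0 0;-0.786 -0.478 0 0 0 0 0;-0.786 -0.478 -0.1 0 0 0 0;-0.786 -0.478 -0.224 0 0 0 0;-0.786 -0.478 -0.224 0 0 0 0;-0.786 -0.478 -0.224 0 0 0 0;-0.786 -0.478 -0.224 0 0 0 0;-0.786 -0.478 -0.224 0 0 0 0")

```text
time: 11.55
eef_pos: [461.8, -324.5, 119.8]
tcp_rot: [0.984, 0.178, 0.001, 0.001]
force: [0.0, 1.5, -1.5]
opening: 58.6
finger_force: 30.0
```

Run:
```python
from h import *
s=state();print(s['time'],s['eef_pos'])
for n in('side','scene'):
    c=capture(n);u=proj(c,np.array([[460.5,-324,80.]]))[0].astype(int)
    a=c['img'][max(u[1]-50,0):u[1]+50,max(u[0]-60,0):u[0]+60]
    cv2.imwrite(f'pics/n_{n}.png',cv2.resize(a[:,:,::-1],None,fx=4,fy=4,interpolation=cv2.INTER_CUBIC))
a=[cv2.imread(f'pics/n_{n}.png') for n in('side','scene')]
h=min(x.shape[0] for x in a); cv2.imwrite('pics/n1.png',cv2.resize(np.hstack([x[:h] for x in a]),None,fx=.8,fy=.8))
```

```text
11.55 [ 461.77242826 -324.46504279  119.8439198 ]
```

View pics/n1.png

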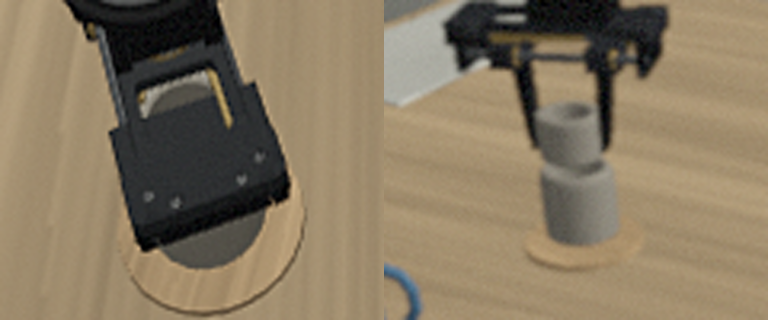

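Run:
```python
from h import *
s=state();print(s['eef_pos'])
c=capture('scene')
for k,z in(('round_large',8),('round_small',s['eef_pos'][2]-34)):
    m=mask(c,k,[460.5,-324,0],z)
    if m: print(k,m[1].sum(),fit([m],k,[460.5,-324,0],z)); r=render(c,k,[460.5,-324,0],z);print([np.round([x.sum(),*(np.array(np.nonzero(x>.5)).mean(1))],1) for x in(r,m[1])])
```

```text
[ 461.4208431  -324.2942262   119.41075006]
round_large 539.0 (array([ 4.6226e+02, -3.2372e+02,  2.0000e-02]), np.float64(0.182))
[array([634.1, 155.7, 243.5]), array([539. , 156.9, 243.5])]
round_small 367.0 (array([ 4.6334e+02, -3.2603e+02, -2.0000e-02]), np.float64(0.118))
[array([407.6, 134.9, 241.1]), array([367. , 135.1, 239.8])]
```

>>> jog_arm(steps="0 0.004 0 0 0 0 0;0 0.004 -0.016 0 0 0 0;0 0.004 -0.024 0 0 0 0;0 0.004 -0.032 0 0 0 0;0 0.004 -0.04 0 0 0 0;0 0.004 -0.046 0 0 0 0;0 0.004 -0.046 0 0 0 0;0 0.004 -0.046 0 0 0 0")

```text
time: 12.6
eef_pos: [460.7, -322.9, 106.5]
tcp_rot: [0.984, 0.178, 0.0, 0.0]
force: [-0.0, 0.3, -0.7]
opening: 58.5
finger_force: 30.0
```

>>> jog_arm(steps="0 0 -0.002 0 0 0 0;0 0 -0.002 0 0 0 0.4;0 0 -0.002 0 0 0 1;0 0 -0.002 0 0 0 1;0 0 -0.002 0 0 0 1;0 0 0.1 0 0 0 1;0 0 0.3 0 0 0 1;0 0 0.6 0 0 0 1;0 0 0.6 0 0 0 1;0 0 0.6 0 0 0 1;0 0 0.6 0 0 0 1")

```text
time: 13.7
eef_pos: [460.6, -322.9, 256.5]
tcp_rot: [0.984, 0.178, 0.0, 0.0]
force: [0.1, 0.5, -0.1]
opening: 95.4
finger_force: 0.0
```

```bash
python3 wl.py round_small 460.5 -324 0 72 w4.png
```

```text
13.7 [ 460.6 -322.9  256.5]
round_small (array([ 4.6134e+02, -3.2314e+02,  1.2000e-01]), np.float64(0.035))
```

View pics/w4.png

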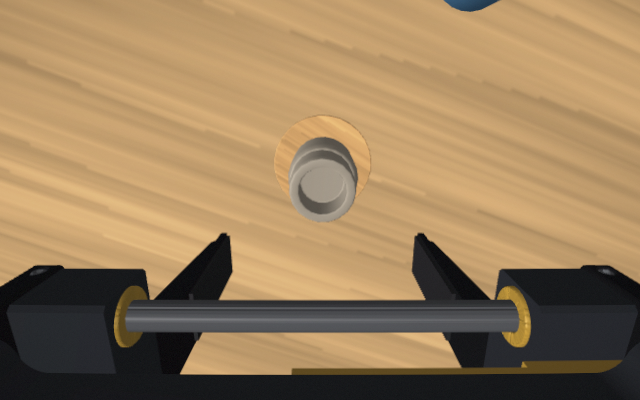

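The small canister sits in the large one, mouth at (323,187). Now the lid.

>>> jog_arm(steps="0 0.83 0 0 0 0 1;0 0.83 0 0 0 0 1;0 0.83 0 0 0 0 1;0 0.83 0 0 0 0 1;0 0.83 0 0 0 0 1;0 0.83 0 0 0 0 1;0 0.83 0 0 0 0 1")

```text
time: 14.5
eef_pos: [460.3, -115.9, 255.2]
tcp_rot: [0.984, 0.178, -0.001, -0.0]
force: [0.4, -0.0, 0.3]
opening: 95.0
finger_force: 0.0
```

>>> jog_arm(steps="0.012 0.83 0 0 0 0 1;0.012 0.83 0 0 0 0 1;0.012 0.83 0 0 0 0 1;0.012 0.83 0 0 0 0 1;0.012 0.83 0 0 0 0 1;0.012 0.83 0 0 0 0 1;0.012 0.83 0 0 0 0 1")

```text
time: 15.2
eef_pos: [464.0, 90.5, 256.0]
tcp_rot: [0.984, 0.177, -0.0, 0.0]
force: [0.3, -0.3, 0.7]
opening: 95.1
finger_force: 0.0
```

>>> jog_arm(steps="0.012 0.83 -0.16 0 0 0 1;0.012 0.83 -0.16 0 0 0 1;0.012 0.83 -0.16 0 0 0 1;0.012 0.83 -0.16 0 0 0 1;0.012 0.83 -0.16 0 0 0 1;0.012 0.83 -0.16 0 0 0 1;0.012 0.83 -0.16 0 0 0 1;0.012 0.83 -0.16 0 0 0 1;0.012 0.83 -0.16 0 0 0 1;0.012 0.83 -0.16 0 0 0 1")

```text
time: 16.2
eef_pos: [467.0, 298.7, 216.9]
tcp_rot: [0.984, 0.177, 0.0, -0.0]
force: [-0.9, 0.3, 0.1]
opening: 95.1
finger_force: 0.0
```

```bash
python3 wl.py lid 467 300 0 0 w5.png
```

```text
16.2 [467.  298.7 216.9]
lid (array([4.6800e+02, 2.9975e+02, 1.5000e-01]), np.float64(0.063))
```

View pics/w5.png

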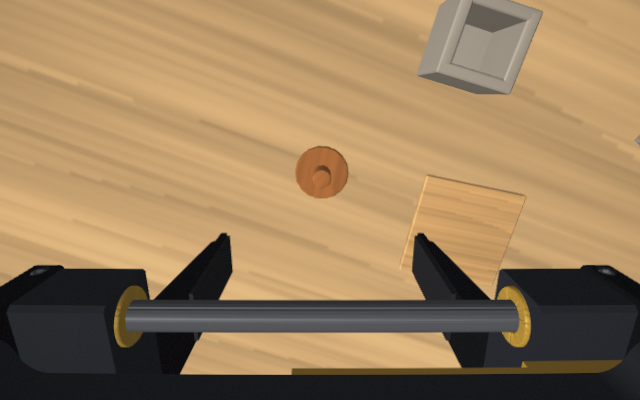

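The wrist view shows the lid at (322,173), which matches the fit. Grasping the knob above the disc.

>>> jog_arm(steps="0.005 0 -0.3 0 0 0 1;0.005 0 -0.5 0 0 0 1;0.005 0 -0.706 0 0 0 1;0.005 0 -0.706 0 0 0 1;0.005 0 -0.706 0 0 0 1;0.005 0 -0.706 0 0 0 1;0.005 0 -0.706 0 0 0 0.5;0.005 0 -0.706 0 0 0 0;0.005 0 -0.706 0 0 0 0;0.005 0 -0.706 0 0 0 0;0.005 0 -0.706 0 0 0 0;0.005 0 -0.706 0 0 0 0")

```text
time: 17.5
eef_pos: [467.9, 299.7, 40.1]
tcp_rot: [0.984, 0.178, 0.0, -0.0]
force: [-0.4, -0.0, 0.3]
opening: 52.3
finger_force: 0.0
```

>>> jog_arm(steps="0 0 0.02 0 0 0 0;0 0 0.02 0 0 0 0;0 0 0.02 0 0 0 0;0 0 0.02 0 0 0 0;0 0 0.02 0 0 0 0")

```text
time: 18.0
eef_pos: [467.8, 299.7, 44.8]
tcp_rot: [0.984, 0.178, -0.0, 0.0]
force: [0.5, -0.5, 1.7]
opening: 17.1
finger_force: 30.0
```

The fingers were still closing when I lifted, so I re-grip at the proper height.

>>> jog_arm(steps="0 0 -0.01 0 0 0 0;0 0 -0.02 0 0 0 0;0 0 -0.02 0 0 0 0.35;0 0 -0.02 0 0 0 0.35;0 0 -0.02 0 0 0 0;0 0 -0.02 0 0 0 0;0 0 -0.02 0 0 0 0;0 0 -0.02 0 0 0 0;0 0 -0.02 0 0 0 0;0 0 -0.02 0 0 0 0;0 0 -0.02 0 0 0 0;0 0 -0.02 0 0 0 0")

```text
time: 19.2
eef_pos: [467.8, 299.7, 39.9]
tcp_rot: [0.984, 0.178, -0.0, 0.0]
force: [-1.4, 0.2, -1.2]
opening: 17.1
finger_force: 30.0
```

>>> jog_arm(steps="0 0 0.2 0 0 0 0;0 0 0.4 0 0 0 0;0 -0.1 0.64 0 0 0 0;0 -0.3 0.64 0 0 0 0;0 -0.5 0.64 0 0 0 0;0 -0.7 0.64 0 0 0 0;0 -0.83 0.64 0 0 0 0;0 -0.83 0.64 0 0 0 0;0 -0.83 0.64 0 0 0 0")

```text
time: 20.1
eef_pos: [467.9, 91.5, 200.1]
tcp_rot: [0.984, 0.177, 0.0, -0.0]
force: [0.0, -0.4, -0.2]
opening: 17.1
finger_force: 30.0
```

>>> jog_arm(steps="-0.013 -0.2 0 0 0 0 0;-0.013 -0.4 0 0 0 0 0;-0.013 -0.6 0 0 0 0 0;-0.013 -0.83 0 0 0 0 0;-0.013 -0.83 0 0 0 0 0;-0.013 -0.83 0 0 0 0 0;-0.013 -0.83 0 0 0 0 0")

```text
time: 20.8
eef_pos: [464.8, -113.8, 199.7]
tcp_rot: [0.984, 0.179, -0.0, -0.001]
force: [-0.9, -0.2, -0.6]
opening: 17.3
finger_force: 30.0
```

>>> jog_arm(steps="-0.013 -0.2 0 0 0 0 0;-0.013 -0.4 0 0 0 0 0;-0.013 -0.6 0 0 0 0 0;-0.013 -0.831 0 0 0 0 0;-0.013 -0.831 -0.06 0 0 0 0;-0.013 -0.831 -0.12 0 0 0 0;-0.013 -0.831 -0.12 0 0 0 0;-0.013 -0.831 -0.12 0 0 0 0;-0.013 -0.831 -0.12 0 0 0 0;-0.013 -0.831 -0.12 0 0 0 0")

```text
time: 21.8
eef_pos: [462.0, -322.3, 170.8]
tcp_rot: [0.984, 0.179, 0.0, 0.001]
force: [0.2, -0.1, -1.7]
opening: 17.3
finger_force: 30.0
```

Run:
```python
from h import *
s=state();z=s['eef_pos'][2]-40;print(s['time'],s['eef_pos'],z)
W=capture('wrist');C=capture('scene')
save(W,'w6.png')
for c in(W,C):
  for k,zz in(('lid',z),('round_small',72)):
    m=mask(c,k,[461,-323,0],zz)
    if m: print(k,m[1].sum(),render(c,k,[461,-323,0],zz).sum(),fit([m],k,[461,-323,0],zz))
```

```text
21.8 [ 461.96897909 -322.30923538  170.81431464] 130.81431464418228
round_small 1903.0 7531.5625 (array([ 4.6158e+02, -3.2303e+02,  5.0000e-02]), np.float64(2.958))
lid 177.0 215.875 (array([ 4.6288e+02, -3.2341e+02,  1.4000e-01]), np.float64(0.236))
round_small 360.0 404.375 (array([ 4.6165e+02, -3.2555e+02,  3.0000e-02]), np.float64(0.125))
```

View pics/w6.png

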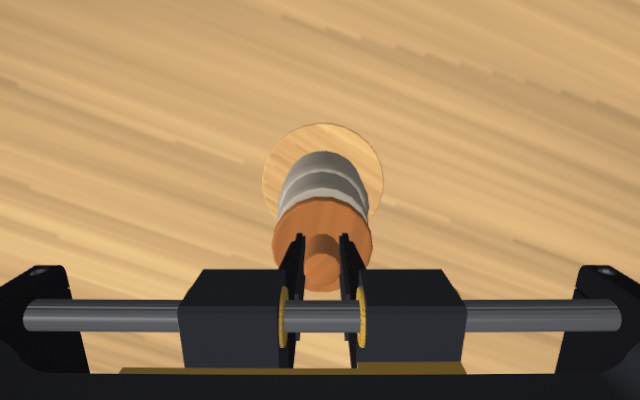

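The lid is held level at (322,245), directly above the stack. Lowering it.

>>> jog_arm(steps="0 -0.001 -0.02 0 0 0 0;0 -0.001 -0.035 0 0 0 0;0 -0.001 -0.05 0 0 0 0;0 -0.001 -0.06 0 0 0 0;0 -0.001 -0.07 0 0 0 0;0 -0.001 -0.07 0 0 0 0;0 -0.001 -0.07 0 0 0 0")

```text
time: 22.8
eef_pos: [461.4, -323.3, 152.4]
tcp_rot: [0.984, 0.178, -0.0, -0.0]
force: [-0.4, -0.8, 0.1]
opening: 17.3
finger_force: 30.0
```

>>> jog_arm(steps="0 0 0 0 0 0 0.4;0 0 0 0 0 0 0.4;0 0 0 0 0 0 0.4;0 0 0.1 0 0 0 0.4;0 0 0.25 0 0 0 0.6;0 0 0.4 0 0 0 1;0 0 0.4 0 0 0 1;0 0 0.4 0 0 0 1;0 0 0.4 0 0 0 1")

```text
time: 23.7
eef_pos: [460.8, -322.9, 250.9]
tcp_rot: [0.984, 0.178, -0.001, -0.001]
force: [0.2, 0.7, -1.2]
opening: 72.4
finger_force: 0.0
```

```bash
python3 wl.py lid 461.5 -323.2 0 112 w7.png
```

```text
23.7 [ 460.8 -322.9  250.9]
lid (array([ 4.6222e+02, -3.2353e+02,  6.0000e-02]), np.float64(0.058))
```

View pics/w7.png

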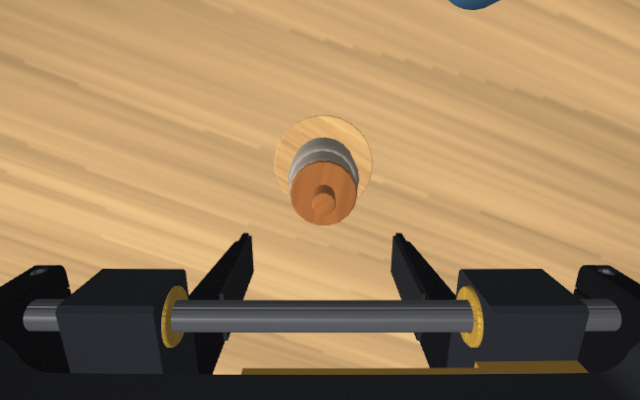

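The round stack is complete, with the lid flat at (323,193). Moving to the large square canister.

>>> jog_arm(steps="0.212 0.723 0 0 0 0 1;0.212 0.723 0 0 0 0 1;0.212 0.723 0 0 0 0 1;0.212 0.723 0 0 0 0 1;0.212 0.723 0 0 0 0 1;0.212 0.723 0 0 0 0 1;0.212 0.723 0 0 0 0 1")

```text
time: 24.5
eef_pos: [513.9, -143.2, 251.5]
tcp_rot: [0.984, 0.178, -0.001, -0.0]
force: [0.1, 0.1, -0.2]
opening: 95.2
finger_force: 0.0
```

>>> jog_arm(steps="0.212 0.723 0 0 0 -0.0427 1;0.212 0.723 0 0 0 -0.0427 1;0.212 0.723 0 0 0 -0.0427 1;0.212 0.723 0 0 0 -0.0427 1;0.212 0.723 0 0 0 -0.0427 1;0.212 0.723 0 0 0 -0.0427 1;0.212 0.723 0 0 0 -0.0427 1")

```text
time: 25.2
eef_pos: [567.2, 36.4, 252.1]
tcp_rot: [0.999, 0.044, -0.0, 0.0]
force: [-0.1, 0.6, -0.4]
opening: 95.2
finger_force: 0.0
```

>>> jog_arm(steps="0.212 0.723 0 0 0 0 1;0.212 0.723 0 0 0 0 1;0.212 0.723 0 0 0 0 1;0.212 0.723 0 0 0 0 1;0.212 0.723 0 0 0 0 1;0.212 0.723 0 0 0 0 1;0.212 0.723 0 0 0 0 1;0.212 0.723 0 0 0 0 1;0.212 0.723 0 0 0 0 1")

```text
time: 26.1
eef_pos: [620.4, 217.5, 252.7]
tcp_rot: [0.999, 0.044, 0.0, 0.0]
force: [-0.1, 0.3, 1.1]
opening: 95.0
finger_force: 0.0
```

```bash
python3 wl.py square_large 620.5 219 0.09 0; python3 wl.py square_trivet 456 133 0.09 0 w8.png
```

```text
26.1 [620.4 217.5 252.7]
square_large (array([6.2165e+02, 2.1902e+02, 8.0000e-02]), np.float64(0.035))
26.2 [620.4 218.  252.7]
square_trivet (array([4.5741e+02, 1.3521e+02, 1.5000e-01]), np.float64(0.847))
```

View pics/w8.png

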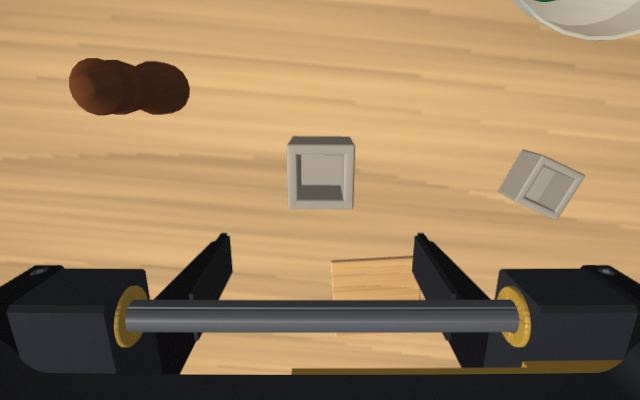

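The square canister at (321,174) is aligned with the fingers, and the mill at (130,86) is clear of them. Grasping.

>>> jog_arm(steps="0.004 0 -0.4 0 0 0 1;0.004 0 -0.6 0 0 0 1;0.004 0 -0.838 0 0 0 1;0.004 0 -0.838 0 0 0 1;0.004 0 -0.838 0 0 0 1;0.004 0 -0.838 0 0 0 1;0.004 0 -0.838 0 0 0 0;0.004 0 -0.838 0 0 0 0;0.004 0 -0.838 0 0 0 0;0.004 0 -0.838 0 0 0 0;0.004 0 -0.838 0 0 0 0;0.004 0 -0.838 0 0 0 0")

```text
time: 27.5
eef_pos: [622.1, 219.2, 44.4]
tcp_rot: [0.999, 0.045, 0.001, -0.0]
force: [-0.7, -0.5, 6.2]
opening: 63.8
finger_force: 30.0
```

>>> jog_arm(steps="0 0 0.12 0 0 0 0;-0.1 -0.05 0.24 0 0 0 0;-0.25 -0.13 0.24 0 0 0 0;-0.4 -0.21 0.24 0 0 0 0;-0.55 -0.29 0.24 0 0 0 0;-0.657 -0.344 0.24 0 0 0 0;-0.657 -0.344 0.24 0 0 0 0;-0.657 -0.344 0.24 0 0 0 0;-0.657 -0.344 0.1 0 0 0 0;-0.657 -0.344 0.06 0 0 0 0;-0.657 -0.344 0.036 0 0 0 0;-0.657 -0.344 0.036 0 0 0 0")

```text
time: 28.7
eef_pos: [458.0, 133.3, 52.5]
tcp_rot: [0.999, 0.045, -0.0, 0.0]
force: [0.3, -0.6, -2.7]
opening: 64.0
finger_force: 30.0
```

>>> jog_arm(steps="0 0 -0.004 0 0 0 0;0 0 -0.004 0 0 0 0.3;0 0 -0.004 0 0 0 1;0 0 -0.004 0 0 0 1;0 0 -0.004 0 0 0 1;0 0 -0.004 0 0 0 1;0 0 0.2 0 0 0 1;0 0 0.4 0 0 0 1;0 0 0.75 0 0 0 1;0 0 0.75 0 0 0 1;0 0 0.75 0 0 0 1;0 0 0.75 0 0 0 1")

```text
time: 29.9
eef_pos: [457.5, 133.0, 240.4]
tcp_rot: [0.999, 0.045, 0.001, -0.0]
force: [-0.0, 0.5, -0.5]
opening: 95.0
finger_force: 0.0
```

```bash
python3 wl.py square_large 457 133 0.08 8 w9.png
```

```text
29.9 [457.5 133.  240.4]
square_large (array([4.5851e+02, 1.3299e+02, 8.0000e-02]), np.float64(0.037))
```

View pics/w9.png

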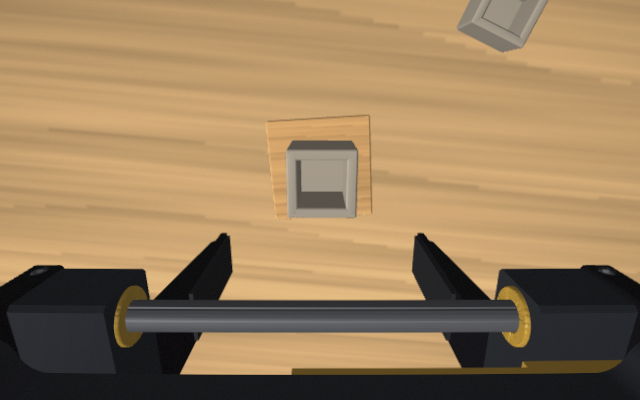

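The large square canister stands on the trivet, mouth at (322,182). The trivet corners are at (266,122), (369,115), (372,214) and (275,217), and I check its centre from those while moving on.

Run:
```python
from h import *
c=capture('wrist'); X=onz(c,[(266,122),(369,115),(372,214),(275,217)],8)
print(X.round(1)); print(((X[0]+X[2])/2).round(1),((X[1]+X[3])/2).round(1))
```

```text
[[500.1 194.    8. ]
 [516.7  88.4   8. ]
 [409.5  71.3   8. ]
 [396.2 179.3   8. ]]
[454.8 132.7   8. ] [456.5 133.9   8. ]
```

>>> jog_arm(steps="0.672 -0.606 0 0 0 -0.062 1;0.672 -0.606 0 0 0 -0.062 1;0.672 -0.606 0 0 0 -0.062 1;0.672 -0.606 0 0 0 -0.062 1;0.672 -0.606 0 0 0 -0.062 1;0.672 -0.606 0 0 0 -0.062 1;0.672 -0.606 0 0 0 -0.062 1;0.672 -0.606 0 0 0 -0.062 1;0.672 -0.606 0 0 0 -0.062 1;0.672 -0.606 0 0 0 -0.062 1")

```text
time: 31.05
eef_pos: [624.6, -17.7, 239.6]
tcp_rot: [0.989, -0.149, 0.0, -0.0]
force: [-0.0, 0.6, 0.6]
opening: 95.1
finger_force: 0.0
```

```bash
python3 wl.py square_small 625 -18.4 -0.3 0 w10.png
```

```text
31.05 [624.6 -17.7 239.6]
square_small (array([ 6.2645e+02, -1.9470e+01, -3.2000e-01]), np.float64(0.034))
```

View pics/w10.png

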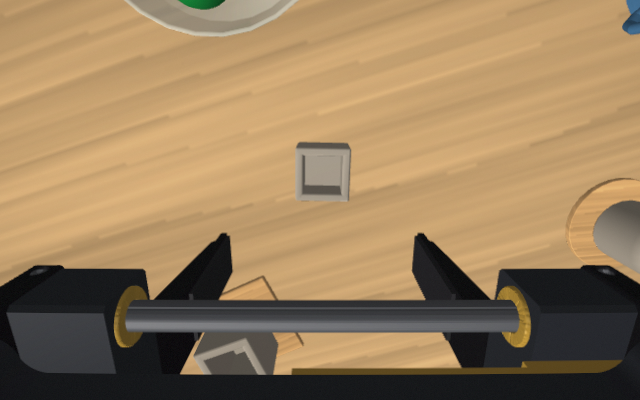

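The small square canister is at (324,171), squared up to the fingers. Grasping.

>>> jog_arm(steps="0.005 -0.004 -0.4 0 0 -0.003 1;0.005 -0.004 -0.6 0 0 -0.003 1;0.005 -0.004 -0.814 0 0 -0.003 1;0.005 -0.004 -0.814 0 0 -0.003 1;0.005 -0.004 -0.814 0 0 -0.003 1;0.005 -0.004 -0.814 0 0 -0.003 1;0.005 -0.004 -0.814 0 0 -0.003 0;0.005 -0.004 -0.814 0 0 -0.003 0;0.005 -0.004 -0.814 0 0 -0.003 0;0.005 -0.004 -0.814 0 0 -0.003 0;0.005 -0.004 -0.814 0 0 -0.003 0;0.005 -0.004 -0.814 0 0 -0.003 0")

```text
time: 32.35
eef_pos: [626.5, -19.5, 36.3]
tcp_rot: [0.987, -0.159, 0.0, -0.0]
force: [-0.5, 0.2, 1.4]
opening: 53.9
finger_force: 30.0
```

>>> jog_arm(steps="0 0 0.2 0 0 0 0;-0.05 0.05 0.4 0 0 0.02 0;-0.2 0.18 0.56 0 0 0.04 0;-0.35 0.31 0.56 0 0 0.0648 0;-0.5 0.45 0.56 0 0 0.0648 0;-0.673 0.61 0.56 0 0 0.0648 0;-0.673 0.61 0.56 0 0 0.0648 0;-0.673 0.61 0.45 0 0 0.0648 0;-0.673 0.61 0.34 0 0 0.0648 0;-0.673 0.61 0.34 0 0 0.0648 0;-0.673 0.61 0.34 0 0 0.0648 0;-0.673 0.61 0.34 0 0 0.0648 0")

```text
time: 33.55
eef_pos: [459.1, 132.9, 122.3]
tcp_rot: [0.999, 0.044, 0.001, -0.0]
force: [-0.1, -0.6, -1.8]
opening: 53.8
finger_force: 30.0
```

Run:
```python
from h import *
s=state();z=s['eef_pos'][2]-36;print(s['time'],s['eef_pos'],s['tcp_rot'],z)
for n in('scene','side'):
  c=capture(n)
  for k,zz in(('square_small',z),('square_large',8)):
    m=mask(c,k,[458,133,.09],zz)
    if m: print(n,k,m[1].sum(),render(c,k,[458,133,.09],zz).sum(),fit([m],k,[458,133,.09],zz))
```

```text
33.55 [459.14412837 132.92649757 122.34021232] [ 9.99034009e-01  4.39313164e-02  1.03393594e-03 -1.40654299e-04] 86.34021231606444
scene square_small 571.0 645.125 (array([4.6183e+02, 1.2989e+02, 2.4000e-01]), np.float64(0.078))
scene square_large 840.0 1036.125 (array([4.5913e+02, 1.3279e+02, 1.3000e-01]), np.float64(0.225))
side square_small 148.0 612.625 (array([4.5765e+02, 1.3322e+02, 1.1000e-01]), np.float64(3.11))
side square_large 622.0 911.5 (array([4.5641e+02, 1.3300e+02, 9.0000e-02]), np.float64(0.469))
```

>>> jog_arm(steps="0 0 0 0 0 0 0;0 0 -0.016 0 0 0 0;0 0 -0.024 0 0 0 0;0 0 -0.032 0 0 0 0;0 0 -0.04 0 0 0 0;0 0 -0.05 0 0 0 0;0 0 -0.05 0 0 0 0;0 0 -0.05 0 0 0 0")

```text
time: 34.65
eef_pos: [458.0, 132.9, 108.3]
tcp_rot: [0.999, 0.044, -0.0, 0.0]
force: [-0.3, -0.8, -1.4]
opening: 54.0
finger_force: 30.0
```

It reached full depth without force. Releasing, backing off and checking.

>>> jog_arm(steps="0 0 -0.002 0 0 0 0;0 0 -0.002 0 0 0 0.4;0 0 -0.002 0 0 0 1;0 0 -0.002 0 0 0 1;0 0 -0.002 0 0 0 1;0 0 0.1 0 0 0 1;0 0 0.3 0 0 0 1;0 0 0.6 0 0 0 1;0 0 0.6 0 0 0 1;0 0 0.6 0 0 0 1;0 0 0.6 0 0 0 1")

```text
time: 35.75
eef_pos: [458.2, 132.9, 258.5]
tcp_rot: [0.999, 0.044, 0.0, -0.0]
force: [0.2, -0.5, -0.9]
opening: 94.9
finger_force: 0.0
```

```bash
python3 wl.py square_small 458 133 0.09 72 w11.png
python3 - <<'E'
from h import *
a=capture('wrist')['img'];c=capture('side');L=[cv2.resize(a,(400,250)),c['img'][150:400,150:450]]
d=capture('scene')['img'];L2=[d[100:270,120:520]]
top=np.zeros((250,700,3),np.uint8);top[:,:400]=L[0];top[:,400:]=L[1]
b=np.zeros((340,700,3),np.uint8);b[:]=cv2.resize(d[130:280,180:480],(700,340))
cv2.imwrite('pics/end.png',np.vstack([top,b])[:,:,::-1])
E
```

```text
35.75 [458.2 132.9 258.5]
square_small (array([4.5751e+02, 1.3239e+02, 9.0000e-02]), np.float64(0.028))
```

View pics/end.png

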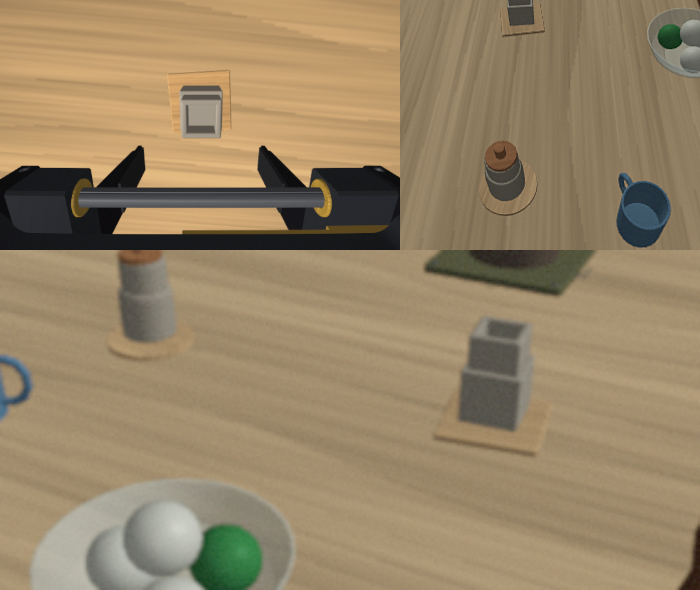

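Both stacks stand upright and seated: the round one at (503,170) and the square one at (495,375) in the composite. The gripper is clear, so I hand in.

```bash
python3 -c "
from bench import *
print(sign_off())"
```

```text
the job is handed in; nothing more can be done
None
```

Both stacks are built on their trivets, released and handed in at about 36 s of the 115 s allowed; in the last pictures they stood upright and seated, and I never moved near the mill or the mug, but the hand-in returned no verdict.

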